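Pack the black-capped paint tubes into their case

TASK

Pack the paint case: turn the brass tab on its rim fully aside (a quarter turn), lift the plywood cover out by its wooden handle and lay it flat and square on the grey mat. Then lay the three black-capped paint tubes flat in the case, each lengthwise in the lane of its own colour: the tube with blue paint marks in the blue lane, the one with orange marks in the orange lane, the one with red and green marks in the red lane. Leave the two white-capped tubes lying where they are.

Things in the scene. Friction and masses are not known exactly. Their poses are not given: they have to be found in the camera images.
- case: Fixed open wooden case, 150 x 250 x 40 mm, walls 7 mm. Origin: centre of its underside; y along its long side, z up. Floor at z = 5 mm, three lanes along x: blue at y = +70 mm, orange at y = 0, red at y = -70 mm, with 5 mm ridges between them at y = +-35 mm (top z = 11.5 mm). Lane floors and strips on the +x rim are coloured. 13 mm cleats in the corners; a 26 x 34 mm boss outside the -x wall.
- tab (a joint): Brass swing tab over the cover. Upright pivot at x = -83, y = 0, z = 40 mm of the case. At 0 rad it points along the case's +x, over the cover; positive turns it anticlockwise from above, towards the case's +y (range -0.3 to 1.75 rad; friction 0.03 N m, stays where left). Clear of the cover past 1.25 rad.
- tab_peg (a point): Middle of the upright round black peg on the tab's free end, 34 mm from the pivot: 10 mm thick, 20 mm tall, top at z = 64.5 mm; this point is 10 mm below its top.
- cover: Pale plywood cover plate, 131 x 231 x 4 mm, loose, 0.10 to 0.20 kg, lying inside the case's rim on the cleats, underside at z = 34 mm, about 2 mm play all round. Origin: centre of its underside, y along its long side, z up. Dark wooden bar handle at its middle: 14 mm in x, 60 mm in y, from 4 to 22 mm above the underside.
- mat: Flat grey felt mat on the table, fixed, 150 x 250 x 3 mm (x, y, z). Origin: centre of its underside. The cover goes on it, long side along its long side.
- blue_tube: Used white paint tube with a black cap and blue paint marks, 40 x 112 x 26 mm, lying flat, loose, 0.04 to 0.09 kg. Origin: centre of its underside; +y along its length to the wide crimped end, cap at -y (16 mm thick, 18 mm long; from it to y = 0 the body is 28 mm wide, beyond y = 0 40 mm wide), z up.
- orange_tube: Used white paint tube with a black cap and orange-brown paint marks, 40 x 106 x 26 mm, lying flat, loose, 0.04 to 0.09 kg. Origin: centre of its underside; +y along its length to the wide crimped end, cap at -y (16 mm thick, 18 mm long; from it to y = 0 the body is 28 mm wide, beyond y = 0 40 mm wide), z up.
- red_tube: Used white paint tube with a black cap and red and green paint marks, 40 x 100 x 26 mm, lying flat, loose, 0.04 to 0.09 kg. Origin: centre of its underside; +y along its length to the wide crimped end, cap at -y (16 mm thick, 18 mm long; from it to y = 0 the body is 28 mm wide, beyond y = 0 40 mm wide), z up.
- white_cap_a: Used white paint tube with a white cap and blue paint marks, 40 x 106 x 26 mm, lying flat, loose, 0.04 to 0.09 kg. Origin: centre of its underside; +y along its length to the wide crimped end, cap at -y (16 mm thick, 18 mm long; from it to y = 0 the body is 28 mm wide, beyond y = 0 40 mm wide), z up. To be left alone.
- white_cap_b: Used white paint tube with a white cap and a few yellow, green and black marks, 40 x 112 x 26 mm, lying flat, loose, 0.04 to 0.09 kg. Origin: centre of its underside; +y along its length to the wide crimped end, cap at -y (16 mm thick, 18 mm long; from it to y = 0 the body is 28 mm wide, beyond y = 0 40 mm wide), z up. To be left alone.

How it is judged:
On the way, in this order (a step that is already met when the one before it is completed fails the run):
1. the tab is turned aside (beyond 1.25 rad) while the cover still lies in the case (value of joint tab above 1.25 rad and distance of cover from where it was at the start of the episode below 0.01 m), for 0.1 s.
2. the cover lies on the mat and is released (horizontal distance between cover and mat below 0.02 m and height (world z) of cover below 0.008 m and angle between cover's own z axis and vertical below 0.05 rad and angle between the x axis of cover and the x axis of mat, either way round below 0.15 rad and contact force between the fingers and cover below 0.1 N), for 0.2 s.
At the end, for the whole second after the job is handed in: Tab aside (over 1.0 rad); cover flat on the mat, centre within 20 mm, square within 0.15 rad; each black-capped tube at rest on the floor of its colour's lane, within 15 mm of the lane's middle line, 20 mm along it, 0.35 rad; white-capped tubes within 30 mm of their start (all of step 2 and value of joint tab above 1 rad and y of blue_tube in the frame of case between 0.055 and 0.085 m and x of blue_tube in the frame of case between -0.02 and 0.02 m and z of each of blue_tube, orange_tube, red_tube in the frame of case below 0.01 m and angle between the y axis of each of blue_tube, orange_tube, red_tube and the x axis of case, either way round below 0.35 rad and linear speed of each of blue_tube, orange_tube, red_tube below 0.02 m/s and y of orange_tube in the frame of case between -0.015 and 0.015 m and x of orange_tube in the frame of case between -0.02 and 0.02 m and y of red_tube in the frame of case between -0.085 and -0.055 m and x of red_tube in the frame of case between -0.02 and 0.02 m and distance of each of white_cap_a, white_cap_b from where it was at the start of the episode below 0.03 m); the robot touches nothing.
It fails at once if a white-capped tube is displaced by more than 30 mm (distance of any of white_cap_a, white_cap_b from where it was at the start of the episode above 0.03 m).
It also fails if it takes over 112 s, if anything falls off the work surface, if the arm or the gripper's body presses on something with over 40 N, if the wrist force passes 120 N, or if a joint passes its speed limit or range.

ROBOT

A 7-joint arm with a two-finger parallel gripper is mounted at the origin on a cart in front of the work surface, level with it; the furniture and walls round the work are solid. World frame = base frame: x ahead of the robot, y to its left, z up, the work surface at z = 0. Lengths are in m, angles in rad, forces in N, time in s.
With the tool pointing down it reaches from about 0.4 to 0.875 m from the base axis. Payload 19.3 kg.
Tool frame: the origin (TCP) lies midway between the tips of the shut fingers; the grasp point (between the pads) lies 19 mm behind it; z points along the fingers, y is the line along which they close (so a half turn about z gives the same grasp; the last joint's range is limited). The gripper opens to 85 mm and grips with 20 to 120 N. Pads are 22 mm wide; open, the fingers measure 114 mm over their backs; the gripper's body (76 mm by 85 mm) begins 54 mm behind the grasp point. The pads swing forward as they close: fully open they stand 13 mm farther back than shut.
Start: joints at [1.222, 0.521, -0.036, 1.599, 0.021, 1.021, -0.113], TCP at [0.172, -0.601, 0.231] pointing down, gripper open.
Joint ranges: [-2.91, 2.91], [-0.3, 2.13], [-1.5, 1.42], [0.17, 2.43], [-1.26, 4.41], [0.16, 1.93], [-2.52, 2.52]. Speed limits (rad/s): [1.89, 1.89, 2.39, 2.39, 3.01, 3.01, 3.01].

INTERFACE

Orientations are given as [roll, pitch, yaw] about the fixed x, y, z axes, in that order (R = Rz(yaw) Ry(pitch) Rx(roll)).
In Python, from workcell import bot, optics, monitor gives the robot as it stands (bot), with the cameras (optics) and the readings (monitor).
- The arm moves only by the tool drive_effector, called after "Emit:" by a JSON object that holds its "method" and its "body". Schema: {"type":"object","properties":{"segments":{"type":"array","items":{"type":"array","prefixItems":[{"type":"number"},{"type":"array","items":{"type":"number"},"minItems":3,"maxItems":3},{"type":"array","items":{"type":"number"},"minItems":3,"maxItems":3}],"minItems":3,"maxItems":3},"minItems":1,"maxItems":5},"clamp_n":{"type":"number"},"only":{"type":"string"},"quiet":{"type":"boolean"},"lines":{"type":"string"}},"required":["segments"],"additionalProperties":false}. segments is a list of rows, 1 to 5 of them, each written [opening, [dx, dy, dz], [rx, ry, rz]]: the finger opening in m, then dx, dy, dz in fractions of the full range, 1 being 100 cm, then a rotation vector rx, ry, rz in shares of 2 rad (1.0 is 2 rad); each row is the pose to reach, as a shift and turn from the pose commanded when the call began, along the tool's axes at that moment; what a row does not reach only later rows make up. A row lasts 1/8 s, in which the tool goes at most 0.0625 m and 0.188 rad, less where a joint would pass 70% of its speed; a pose out of reach is approached as far as the arm can. The fingers move at their own pace and stop on an object; clamp_n is the grip in N (left out, the last holds). Time passes only in rows, so rows that do not move let the fingers close. The tool returns the time, the measured TCP pose, the force, the opening and the grip force at its end. only (a regular expression) keeps the lines of the reply that match it, lines (a string "A,B") keeps lines A to B, and quiet returns only ok. A shift or turn number past 1, either way, is cut back to 1. Input that does not fit is refused with a message, and nothing moves.
- monitor.observe(): the state, without advancing time (a new reading comes with each control period).
- optics.grab_frame(name): name is "scene" or "top"; returns the picture (400x640x3 uint8, blue, green, red); there is no depth.
- optics.calibration(name): a dict with "vfov" (degrees; the focal length in pixels is half the picture's height over the tangent of half this angle, whatever the lens; pixels are square), "cx", "cy" (the principal point, pixels), "dist_coeffs" ([k1, k2, p1, p2, k3] as OpenCV has them; the pictures are not rectified), "eye" and "attitude" of the camera in the world. Camera axes: x right, y down, z forward; pixel columns grow to the right and rows downward; lengths in m; the calibration is good to about 2 mm. A picture is of the moment at which its call begins. calibration takes no time and is no camera call.
- bot.job_done(): hands the job in; it is judged then, once.
The state is a dict: "clock": time; "qpos": joint angles; "qd": joint speeds; "joint_efforts": joint torques, N m; "position": TCP position; "tool_rot": TCP orientation; "force": force on the tool from outside, world axes, zero at the start; "moment": the same for the moment, N m; "grip_width": finger opening in m; "finger_force": force on a finger pad.
Only numpy, scipy, OpenCV 4.12 (cv2) and the standard library are available. Lean on these libraries where they do the work, as an engineer would, in place of code of your own. Each camera call takes 0.05 s, during which the arm holds its last target. There are 200 camera calls.

## Working session

There is one attempt and no reset: what is moved stays moved. The work goes in short steps, Python scripts to look and compute and a tool call to move; the robot and the scene stay as the last step left them, time stands still between calls to the robot, and variables do not carry over. Pictures are saved under pics/ and viewed, at most 14 in all, crops included, and the job is handed in when it is done.

```bash
ls; mkdir -p pics
```

Run:
```python
from workcell import bot, optics, monitor
import cv2
for n in ("scene","top"):
    cv2.imwrite(f"pics/{n}0.png",optics.grab_frame(n)); print(optics.calibration(n))
s=monitor.observe(); print(s)
```

```text
pics
workcell.py
{'vfov': 52.84784808326377, 'cx': 320.4518818495917, 'cy': 189.13975150910386, 'dist_coeffs': array([0.02468071, 0.        , 0.        , 0.        , 0.        ]), 'eye': array([-0.10364857, -0.51367179,  0.5315462 ]), 'attitude': array([-2.12404264,  0.00881943, -0.94070449])}
{'vfov': 46.631456597403144, 'cx': 313.660795643929, 'cy': 210.89574338144186, 'dist_coeffs': array([-0.08270722,  0.        ,  0.        ,  0.        ,  0.        ]), 'eye': array([ 0.45640554, -0.05628758,  1.17822235]), 'attitude': array([-3.07915258e+00,  1.55397166e-03, -1.55822967e+00])}
{'clock': 0.1, 'qpos': array([ 1.22180041,  0.52192302, -0.03632829,  1.59989449,  0.02119092,
        1.0210849 , -0.11276301]), 'qd': array([-4.41141899e-04, -1.50273529e-03,  3.99932814e-06, -1.14579756e-03,
        1.28405641e-03,  5.31617043e-04,  1.09223986e-03]), 'joint_efforts': array([ 4.33562891e-03, -9.28489566e+01,  1.98427990e+00, -3.70529437e+01,
        1.81479991e-02,  5.34983876e-03,  1.70145840e-04]), 'position': array([ 0.17189914, -0.60061898,  0.23082307]), 'tool_rot': array([-3.14066901e+00,  5.42395065e-05,  2.78816931e-01]), 'force': array([-0.72794022,  0.7254193 ,  0.50286304]), 'moment': array([-0.03741193,  0.01267062,  0.01019889]), 'finger_force': 0.0, 'grip_width': 0.08528274660417272}
```

View pics/top0.png

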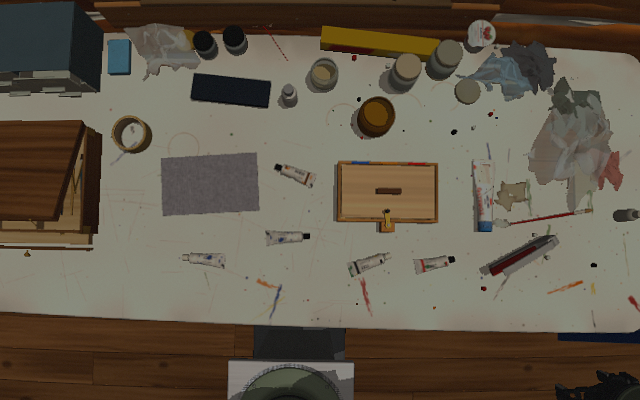

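View pics/scene0.png

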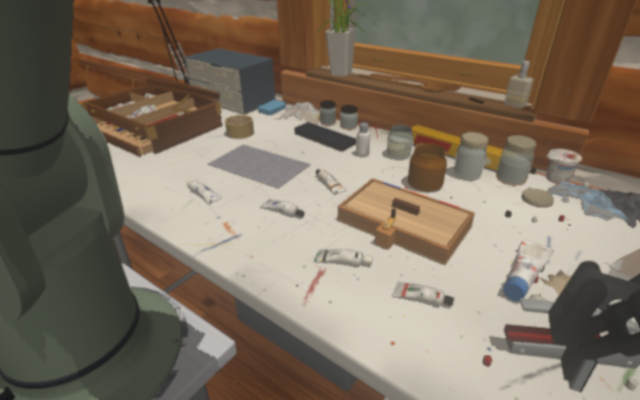

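```bash
python3 -c "
import cv2;a=cv2.imread('pics/top0.png')
cv2.imwrite('pics/t0c.png',cv2.resize(a[60:360,60:460],None,fx=2,fy=2,interpolation=2))"
```

```bash
python3 -c "
import cv2;a=cv2.imread('pics/top0.png')
cv2.imwrite('pics/t0d.png',cv2.resize(a[145:285,150:470],None,fx=2.5,fy=2.5,interpolation=2))"
```

```text
(no output)
```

View pics/t0d.png

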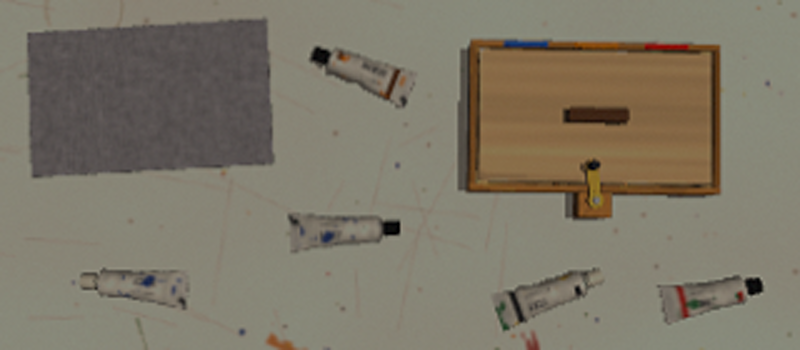

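Create h.py:
```python
import numpy as np, cv2
from scipy.spatial.transform import Rotation as R
from workcell import bot, optics, monitor
def cast(name,px,z):
    c=optics.calibration(name); f=200/np.tan(np.radians(c["vfov"]/2))
    K=np.array([[f,0,c["cx"]],[0,f,c["cy"]],[0,0,1]])
    p=cv2.undistortPoints(np.array(px,float).reshape(-1,1,2),K,np.array(c["dist_coeffs"])).reshape(-1,2)
    d=np.c_[p,np.ones(len(p))]@R.from_euler("xyz",c["attitude"]).as_matrix().T
    e=np.array(c["eye"]); return e+d*((z-e[2])/d[:,2])[:,None]
def blobs(mask,amin,amax):
    n,l,s,c=cv2.connectedComponentsWithStats(mask.astype(np.uint8))
    return [(l==i) for i in range(1,n) if amin<s[i,4]<amax]
def rect(m,name,z):   # min-area rectangle in world plane
    cs,_=cv2.findContours(m.astype(np.uint8),cv2.RETR_EXTERNAL,cv2.CHAIN_APPROX_NONE)
    p=max(cs,key=len).reshape(-1,2); w=cast(name,p,z)[:,:2]
    return cv2.minAreaRect((w*1000).astype(np.float32))
def show(q): return tuple(np.round(q[0],1)),tuple(np.round(q[1],1)),round(q[2],1)
def rel(x,y,z,yaw=None):
    """shift in tool axes from the measured pose to world x,y,z and tool yaw (down)"""
    s=monitor.observe(); M=R.from_euler("xyz",s["tool_rot"])
    d=M.inv().apply(np.array([x,y,z])-s["position"])
    rv=np.zeros(3)
    if yaw is not None:
        rv=(M.inv()*R.from_euler("xyz",[np.pi,0,yaw])).as_rotvec()
    print("pose",s["position"].round(4),s["tool_rot"].round(3),"rel",d.round(4),rv.round(3))
```

Run:
```python
from h import *
a=cv2.imread('pics/top0.png'); hsv=cv2.cvtColor(a,cv2.COLOR_BGR2HSV).astype(int); g=a.max(2).astype(int)
for p in [(205,260),(288,240),(230,220),(320,220),(210,190),(360,180),(339,200),(272,260)]: print(p,a[p[1],p[0]],hsv[p[1],p[0]])
roi=np.zeros(g.shape,bool); roi[145:285,150:470]=1
ys,xs=np.nonzero(roi)
mat=blobs(roi&(hsv[...,1]<45)&(g<110)&(g>60),3000,9000)
for m in mat: print("mat",show(rect(m,"top",.003)))
case=blobs(roi&(hsv[...,1]>110)&(hsv[...,0]<25),500,9000)
for m in case: print("case",show(rect(m,"top",.04)))
blk=blobs(roi&(g<60),8,80)
for m in blk:
    y,x=np.nonzero(m); print("dark",x.mean().round(1),y.mean().round(1),len(x),cast("top",[(x.mean(),y.mean())],.012)[0].round(4))
bg=cv2.medianBlur(a,31).max(2).astype(int)
d=(g-bg)
t=cv2.morphologyEx((roi&(d>12)).astype(np.uint8),cv2.MORPH_CLOSE,np.ones((5,5)))
for m in blobs(t,120,900):
    y,x=np.nonzero(m); print("tube",x.mean().round(1),y.mean().round(1),len(x),show(rect(m,"top",.013)))
```

```text
(205, 260) [109 120 126] [ 19  34 126]
(288, 240) [ 99 111 119] [ 18  43 119]
(230, 220) [118 133 136] [ 25  34 136]
(320, 220) [112 128 132] [ 24  39 132]
(210, 190) [82 83 89] [ 4 20 89]
(360, 180) [ 72 107 138] [ 16 122 138]
(339, 200) [ 28  69 110] [ 15 190 110]
(272, 260) [121 137 137] [ 30  30 137]
mat ((np.float64(596.7), np.float64(215.8)), (np.float64(150.2), np.float64(252.0)), 3.9)
case ((np.float64(566.2), np.float64(-234.9)), (np.float64(248.3), np.float64(172.3)), 89.9)
dark 277.9 167.1 35 [0.6396 0.0385 0.012 ]
dark 337.0 189.5 50 [ 0.5842 -0.1118  0.012 ]
dark 372.0 164.0 9 [ 0.6504 -0.2002  0.012 ]
dark 419.5 165.0 10 [ 0.6497 -0.3215  0.012 ]
dark 435.0 188.0 45 [ 0.5914 -0.361   0.012 ]
dark 386.3 192.5 47 [ 0.5781 -0.2366  0.012 ]
dark 386.5 211.1 17 [ 0.531  -0.2374  0.012 ]
dark 379.5 226.5 20 [ 0.492  -0.2197  0.012 ]
dark 306.0 236.0 35 [ 0.4659 -0.0351  0.012 ]
dark 451.1 259.0 37 [ 0.4122 -0.4017  0.012 ]
dark 356.3 267.4 26 [ 0.3889 -0.1621  0.012 ]
```

Run:
```python
from h import *
a=cv2.imread('pics/top0.png'); hsv=cv2.cvtColor(a,cv2.COLOR_BGR2HSV).astype(int)
roi=np.zeros(a.shape[:2],bool); roi[145:285,150:470]=1
m=((hsv[...,1]>100)&roi).astype(np.uint8)
m=cv2.morphologyEx(cv2.morphologyEx(m,cv2.MORPH_CLOSE,np.ones((9,9))),cv2.MORPH_OPEN,np.ones((25,35)))
for b in blobs(m,2000,9000): print("case",show(rect(b,"top",.04)))
m=((hsv[...,2]<80)&roi)
for b in blobs(m,30,300):
    y,x=np.nonzero(b)
    if 370<x.mean()<405: print(x.mean(),y.mean(),len(x),show(rect(b,"top",.056)),show(rect(b,"top",.0645)))
lab=cv2.cvtColor(a,cv2.COLOR_BGR2LAB).astype(float); bg=cv2.cvtColor(cv2.medianBlur(a,61),cv2.COLOR_BGR2LAB).astype(float)
d=np.abs(lab-bg).max(2)
out=[]
for n,(x,y) in dict(orange=(295,174),blue=(288,238),wa=(204,260),wb=(368,264),red=(434,264)).items():
    w=np.zeros_like(roi); w[y-17:y+18,x-27:x+28]=1
    t=cv2.morphologyEx(((d>5)&w).astype(np.uint8),cv2.MORPH_CLOSE,np.ones((5,5)))
    bs=blobs(t,60,2000); b=max(bs,key=lambda q:q.sum()); print(n,b.sum(),show(rect(b,"top",.012)))
    c=a[y-17:y+18,x-27:x+28].copy(); e=c.copy(); e[b[y-17:y+18,x-27:x+28]]=(0,0,255)
    out.append(np.hstack([cv2.resize(c,(330,210),interpolation=0),cv2.resize(e,(330,210),interpolation=0)]))
p=np.vstack(out); cv2.imwrite("pics/tub.png",cv2.resize(p,None,fx=.57,fy=.57))
```

```text
case ((np.float64(577.0), np.float64(-236.4)), (np.float64(149.2), np.float64(247.2)), 0.7)
388.2402597402597 190.7987012987013 154 ((np.float64(577.3), np.float64(-234.0)), (np.float64(14.7), np.float64(63.6)), 0.8) ((np.float64(576.4), np.float64(-232.7)), (np.float64(14.6), np.float64(63.1)), 0.8)
380.51428571428573 227.68571428571428 35 ((np.float64(487.2), np.float64(-216.4)), (np.float64(36.4), np.float64(18.0)), 35.5) ((np.float64(487.0), np.float64(-215.2)), (np.float64(36.1), np.float64(17.8)), 35.5)
orange 569 ((np.float64(620.6), np.float64(-1.1)), (np.float64(110.8), np.float64(41.8)), 72.7)
blue 596 ((np.float64(469.5), np.float64(14.3)), (np.float64(52.2), np.float64(113.8)), 12.0)
wa 541 ((np.float64(409.2), np.float64(226.1)), (np.float64(120.6), np.float64(39.9)), 80.8)
wb 656 ((np.float64(390.0), np.float64(-195.6)), (np.float64(64.9), np.float64(114.8)), 9.3)
red 533 ((np.float64(399.3), np.float64(-359.7)), (np.float64(39.2), np.float64(110.8)), 7.7)
```

View pics/tub.png

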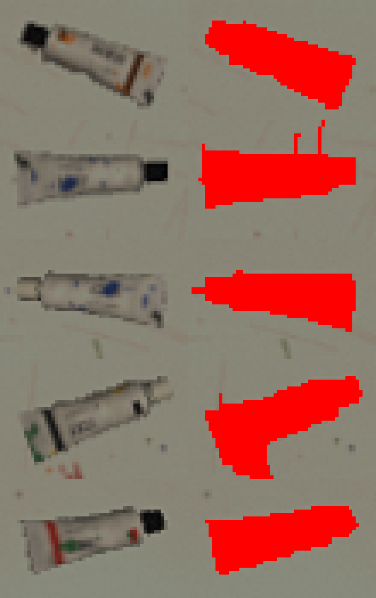

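Run:
```python
from h import *
tile=lambda x0,y0,k,X,Y:(x0+X/3.42-.5,y0+(Y-119.7*k)/3.42-.5)
T=dict(orange=(268,157,0,(20,32),(165,62),(143,105),.106),blue=(261,221,1,(168,171),(15,153),(20,208),.112),red=(407,247,4,(163,521),(20,523),(30,574),.100))
for n,(x0,y0,k,a,b,c,L) in T.items():
    P=cast("top",[tile(x0,y0,k,*q) for q in (a,b,c)],.011)[:,:2]
    e=(P[1]+P[2])/2; v=e-P[0]; l=np.hypot(*v); u=v/l
    print(n,"len",l.round(4),"w",np.hypot(*(P[1]-P[2])).round(3),"centre",((e+P[0])/2).round(4),"yaw_of_ydir",np.arctan2(u[1],u[0]).round(3), "grasp+10:",((e+P[0])/2+.01*u).round(4))
print("peg",cast("top",[(386.8,210.2)],.0645))
rel(.528,-.236,.13,np.pi/4)
```

```text
orange len 0.1067 w 0.036 centre [6.24e-01 3.00e-04] yaw_of_ydir -1.928 grasp+10: [ 0.6205 -0.0091]
blue len 0.1109 w 0.041 centre [0.4631 0.0111] yaw_of_ydir 1.647 grasp+10: [0.4623 0.0211]
red len 0.1049 w 0.038 centre [ 0.402  -0.3584] yaw_of_ydir 1.772 grasp+10: [ 0.4    -0.3486]
peg [[ 0.52988649 -0.22986392  0.0645    ]]
pose [ 0.1719 -0.6006  0.2308] [-3.141  0.     0.279] rel [ 0.4427 -0.2524  0.101 ] [-0.001 -0.    -0.507]
```

The rows are not in the units I measure in: turns go in shares of 2 rad. I convert before sending: -0.507 rad is -0.2535.

Emit:
{"method": "drive_effector", "body": {"segments": [[0.085,[0.054,-0.03,0],[0,0,-0.05]],[0.06,[0.106,-0.06,0],[0,0,-0.1]],[0.04,[0.158,-0.09,0.01],[0,0,-0.15]],[0.03,[0.21,-0.12,0.02],[0,0,-0.2]],[0.03,[0.262,-0.15,0.03],[0,0,-0.2535]]], "clamp_n": 20}}

```text
clock: 0.72
position: [0.3837, -0.383, 0.201]
tool_rot: [3.142, -0.0, 0.789]
force: [0.6, -0.7, -0.6]
grip_width: 0.0296
finger_force: 0.0
```

```bash
python3 -c "
from h import *
rel(.529,-.232,.13,np.pi/4)"
```

```text
pose [ 0.3837 -0.383   0.201 ] [ 3.142 -0.     0.789] rel [ 0.2096 -0.0032  0.071 ] [ 0.    -0.     0.004]
```

Emit:
{"method": "drive_effector", "body": {"segments": [[0.03,[0.055,-0.001,0.01],[0,0,0]],[0.03,[0.11,-0.002,0.03],[0,0,0]],[0.03,[0.165,-0.003,0.05],[0,0,0]],[0.03,[0.21,-0.003,0.071],[0,0,0]],[0.03,[0.21,-0.003,0.071],[0,0,0]]]}}

```text
clock: 1.35
position: [0.5303, -0.23, 0.1284]
tool_rot: [-3.139, -0.001, 0.791]
force: [-1.0, 0.3, 0.1]
grip_width: 0.0303
finger_force: 0.0
```

Run:
```python
from h import *
rel(.529,-.232,.05,np.pi/4)
a=optics.grab_frame("scene"); cv2.imwrite("pics/s1.png",cv2.resize(a[120:300,300:500],None,fx=3,fy=3))
```

```text
pose [ 0.5303 -0.23    0.1284] [-3.139e+00 -1.000e-03  7.910e-01] rel [-0.0023  0.0007  0.0784] [-0.003 -0.001  0.005]
```

View pics/s1.png

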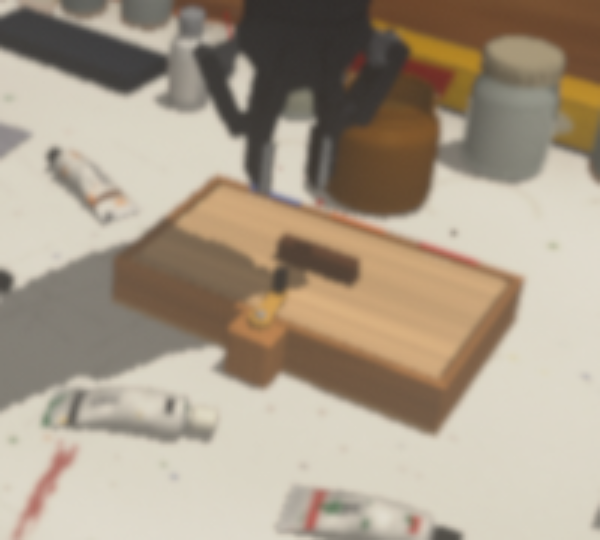

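Emit:
{"method": "drive_effector", "body": {"segments": [[0.03,[0,0,0.03],[0,0,0]],[0.03,[-0.002,0,0.05],[0,0,0]]]}}

```text
clock: 1.65
position: [0.5266, -0.2365, 0.0798]
tool_rot: [3.141, 0.001, 0.784]
force: [0.1, -0.5, 0.2]
grip_width: 0.0299
finger_force: 0.0
```

Run:
```python
from h import *
print(cast("scene",[(393.7,212.8),(387.6,223)],.0545), cast("scene",[(300+262/3,120+322/3)],.045))
rel(.529,-.232,.05,np.pi/4)
```

```text
[[ 0.53018891 -0.23230079  0.0545    ]
 [ 0.49174068 -0.23874768  0.0545    ]] [[ 0.49044929 -0.23967362  0.045     ]]
pose [ 0.5266 -0.2365  0.0798] [3.141e+00 1.000e-03 7.840e-01] rel [ 0.0049 -0.0015  0.0298] [ 0.     0.001 -0.001]
```

Emit:
{"method": "drive_effector", "body": {"segments": [[0.03,[0.0055,-0.001,0.01],[0,0,0]],[0.03,[0.0055,-0.001,0.03],[0,0,0]],[0.018,[0.0055,-0.001,0.03],[0,0,0]],[0.016,[0.0055,-0.001,0.03],[0,0,0]],[0.016,[0.0055,-0.001,0.03],[0,0,0]]]}}

```text
clock: 2.28
position: [0.5311, -0.231, 0.0512]
tool_rot: [3.14, -0.0, 0.785]
force: [-0.0, -0.3, 0.1]
grip_width: 0.0158
finger_force: 0.0
```

Run:
```python
from h import *
rel(.5305,-.232,.05,np.pi/4)
p=np.array([.4955,-.2365]); 
for t in (.14,.45,.8,1.15,1.45,1.7): print(t,(p+.034*np.array([np.cos(t),np.sin(t)])).round(4), R.from_euler("xyz",[np.pi,0,np.pi/4]).inv().apply([.034*(np.cos(t)-np.cos(.14)),.034*(np.sin(t)-np.sin(.14)),0]).round(4))
```

```text
pose [ 0.5311 -0.231   0.0512] [ 3.14  -0.     0.785] rel [-0.0011  0.0003  0.0012] [ 0.001 -0.     0.   ]
0.14 [ 0.5292 -0.2318] [0. 0. 0.]
0.45 [ 0.5261 -0.2217] [ 0.0049 -0.0093 -0.    ]
0.8 [ 0.5192 -0.2121] [ 0.0068 -0.0209 -0.    ]
1.15 [ 0.5094 -0.2055] [ 0.0046 -0.0326 -0.    ]
1.45 [ 0.4996 -0.2027] [-0.0004 -0.0414 -0.    ]
1.7 [ 0.4911 -0.2028] [-0.0064 -0.0474 -0.    ]
```

Emit:
{"method": "drive_effector", "body": {"segments": [[0.016,[0.005,-0.009,0],[0,0,0]],[0.016,[0.007,-0.021,0],[0,0,0]],[0.016,[0.005,-0.033,0],[0,0,0]],[0.016,[0,-0.042,0],[0,0,0]],[0.016,[-0.006,-0.05,0],[0,0,0]]]}}

```text
clock: 2.9
position: [0.4905, -0.1996, 0.0505]
tool_rot: [3.141, -0.0, 0.786]
force: [3.0, -1.4, 0.3]
grip_width: 0.0162
finger_force: 1.6
```

Emit:
{"method": "drive_effector", "body": {"segments": [[0.016,[0,-0.002,0],[0,0,0]],[0.03,[0,0,0],[0,0,0]],[0.04,[0,0,-0.02],[0,0,0]],[0.04,[0,0,-0.08],[0,0,0]]]}}

```text
clock: 3.4
position: [0.4896, -0.199, 0.1291]
tool_rot: [-3.136, 0.002, 0.786]
force: [0.5, -0.5, 1.0]
grip_width: 0.0399
finger_force: 0.0
```

```bash
python3 - <<'E'
from h import *
rel(.577,-.235,.12,np.pi)
rel(.577,-.235,.12,0)
a=optics.grab_frame("scene"); cv2.imwrite("pics/s2.png",cv2.resize(a[120:300,300:500],None,fx=3,fy=3))
E
```

```text
pose [ 0.4896 -0.199   0.1291] [-3.136e+00  2.000e-03  7.860e-01] rel [0.0363 0.0873 0.0086] [-0.005 -0.005 -2.356]
pose [ 0.4896 -0.199   0.1291] [-3.136e+00  2.000e-03  7.860e-01] rel [0.0363 0.0873 0.0086] [-0.004  0.004  0.786]
```

View pics/s2.png

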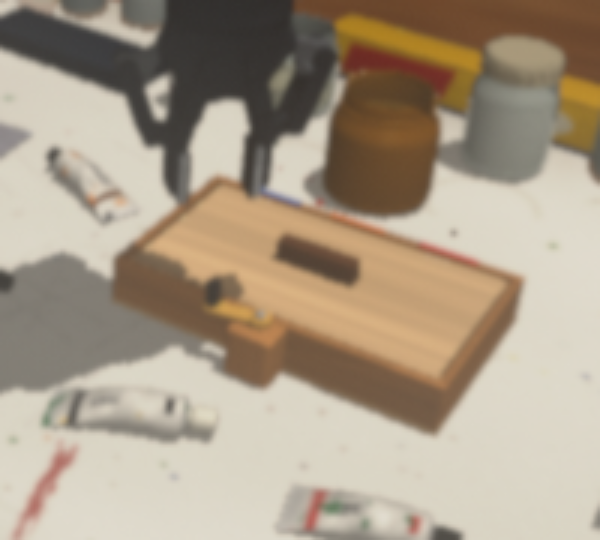

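Run:
```python
from h import *
q=cast("scene",[(300+213/3,120+291/3)],.0545)[0]; print(q, np.arctan2(q[1]+.2365,q[0]-.4955))
rel(.577,-.235,.12,np.pi/2+.012)
```

```text
[ 0.49041087 -0.20185437  0.0545    ] 1.7166441182193897
pose [ 0.4929 -0.2001  0.1374] [ 3.138e+00 -2.000e-03  7.860e-01] rel [0.0347 0.0841 0.0178] [ 0.005 -0.    -0.797]
```

Emit:
{"method": "drive_effector", "body": {"segments": [[0.05,[0.015,0.02,0],[0,0,-0.09]],[0.05,[0.03,0.05,0],[0,0,-0.18]],[0.05,[0.036,0.087,0.005],[0,0,-0.27]],[0.05,[0.036,0.087,0.009],[0,0,-0.36]],[0.05,[0.036,0.087,0.009],[0,0,-0.3985]]]}}

```text
clock: 4.08
position: [0.5778, -0.2358, 0.1204]
tool_rot: [-3.14, -0.001, 1.586]
force: [0.8, -0.3, -0.6]
grip_width: 0.0502
finger_force: 0.0
```

```bash
python3 -c "
from h import *
rel(.577,-.235,.044,np.pi/2+.012)"
```

```text
pose [ 0.5778 -0.2358  0.1204] [-3.140e+00 -1.000e-03  1.586e+00] rel [ 0.0007 -0.0006  0.0764] [-0.001 -0.001  0.004]
```

Tab is at about 1.7 rad. Descend on the handle and grip.

Emit:
{"method": "drive_effector", "body": {"segments": [[0.05,[0.001,0,0.04],[0,0,0]],[0.05,[0.001,0,0.07],[0,0,0]],[0.05,[0.001,0,0.076],[0,0,0]],[0.012,[0.001,0,0.076],[0,0,0]],[0.0,[0.001,0,0.076],[0,0,0]]], "clamp_n": 50}}

```text
clock: 4.7
position: [0.5787, -0.2349, 0.0466]
tool_rot: [3.14, 0.001, 1.583]
force: [2.4, 0.6, 0.4]
grip_width: 0.0141
finger_force: 1.0
```

Emit:
{"method": "drive_effector", "body": {"segments": [[0,[0,0,0],[0,0,0]],[0,[0,0,0],[0,0,0]],[0,[0,0,-0.02],[0,0,0]],[0,[0,0,-0.06],[0,0,0]],[0,[0,0,-0.1],[0,0,0]]], "clamp_n": 50}}

```text
clock: 5.32
position: [0.5781, -0.2346, 0.148]
tool_rot: [3.141, 0.0, 1.583]
force: [0.1, -0.1, -2.9]
grip_width: 0.0126
finger_force: 49.5
```

```bash
python3 -c "
from h import *
rel(.5967,.2158,.15,np.pi/2+.068)"
```

```text
pose [ 0.5781 -0.2346  0.148 ] [3.141 0.    1.583] rel [ 0.4501  0.0241 -0.002 ] [ 0.001  0.    -0.056]
```

Converted, -0.056 rad is -0.028.

Emit:
{"method": "drive_effector", "body": {"segments": [[0,[0.04,0.002,0],[0,0,0]],[0,[0.095,0.005,0],[0,0,-0.007]],[0,[0.15,0.008,0],[0,0,-0.014]],[0,[0.205,0.011,0],[0,0,-0.021]],[0,[0.26,0.014,0],[0,0,-0.028]]]}}

```text
clock: 5.95
position: [0.5891, 0.0272, 0.1471]
tool_rot: [3.14, 0.0, 1.639]
force: [0.7, 0.4, -0.8]
grip_width: 0.0127
finger_force: 49.5
```

Emit:
{"method": "drive_effector", "body": {"segments": [[0,[0.055,0.002,0],[0,0,0]],[0,[0.11,0.004,0],[0,0,0]],[0,[0.16,0.006,0],[0,0,0]],[0,[0.19,0.008,0],[0,0,0]],[0,[0.19,0.008,0],[0,0,0]]]}}

```text
clock: 6.58
position: [0.5835, 0.2187, 0.1469]
tool_rot: [3.14, -0.002, 1.643]
force: [-0.1, -0.3, -1.3]
grip_width: 0.0125
finger_force: 49.5
```

Run:
```python
from h import *
rel(.5967,.2158,.15,np.pi/2+.068)
cv2.imwrite("pics/t3.png",optics.grab_frame("top")[100:300,100:500])
cv2.imwrite("pics/s3.png",optics.grab_frame("scene"))
```

```text
pose [0.5835 0.2187 0.1469] [ 3.140e+00 -2.000e-03  1.643e+00] rel [-0.0038  0.013  -0.0031] [ 0.001 -0.002  0.004]
```

View pics/s3.png

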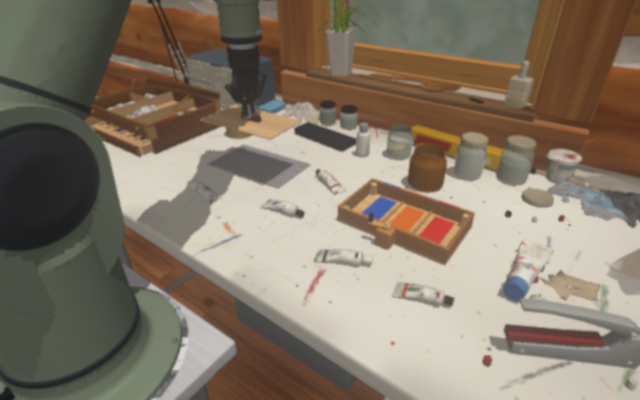

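Converted, 0.002 rad is 0.001.

Emit:
{"method": "drive_effector", "body": {"segments": [[0,[-0.003,0.013,0.03],[0,0,0.001]],[0,[-0.003,0.013,0.07],[0,0,0.001]],[0,[-0.003,0.013,0.11],[0,0,0.001]],[0,[-0.003,0.013,0.126],[0,0,0.001]],[0,[-0.003,0.013,0.129],[0,0,0.001]]]}}

```text
clock: 7.3
position: [0.5973, 0.2128, 0.0165]
tool_rot: [-3.141, 0.0, 1.636]
force: [-0.2, 1.0, -1.1]
grip_width: 0.0125
finger_force: 49.4
```

Emit:
{"method": "drive_effector", "body": {"segments": [[0,[0,0,0.001],[0,0,0]],[0,[0,0,0.001],[0,0,0]]]}}

```text
clock: 7.55
position: [0.5979, 0.2136, 0.0166]
tool_rot: [3.14, -0.0, 1.637]
force: [0.5, 0.7, -1.7]
grip_width: 0.0124
finger_force: 49.4
```

Run:
```python
from h import *
rel(.5967,.2158,.0145,np.pi/2+.068)
```

```text
pose [0.5979 0.2136 0.0166] [ 3.14  -0.     1.637] rel [ 0.0023 -0.001   0.0021] [ 0.002 -0.    -0.002]
```

Emit:
{"method": "drive_effector", "body": {"segments": [[0,[0.002,-0.001,0.002],[0,0,0]],[0,[0.002,-0.001,0.002],[0,0,0]],[0.03,[0.002,-0.001,0.001],[0,0,0]],[0.05,[0.002,-0.001,0.001],[0,0,0]],[0.05,[0.002,-0.001,0],[0,0,0]]]}}

```text
clock: 8.18
position: [0.596, 0.2156, 0.0153]
tool_rot: [-3.142, -0.0, 1.637]
force: [-0.4, -0.1, 1.1]
grip_width: 0.0495
finger_force: 0.0
```

Emit:
{"method": "drive_effector", "body": {"segments": [[0.06,[0,0,-0.03],[0,0,0]],[0.06,[0,0,-0.09],[0,0,0]],[0.06,[0,0,-0.13],[0,0,0]],[0.06,[-0.05,0,-0.15],[0,0,0]],[0.06,[-0.1,0,-0.15],[0,0,0]]]}}

```text
clock: 8.8
position: [0.6033, 0.115, 0.1671]
tool_rot: [3.139, -0.0, 1.638]
force: [0.9, -0.9, -0.9]
grip_width: 0.0598
finger_force: 0.0
```

Run:
```python
from h import *
a=optics.grab_frame("top"); hsv=cv2.cvtColor(a,cv2.COLOR_BGR2HSV).astype(int)
m=np.zeros(a.shape[:2],bool); m[140:230,150:270]=1
for b in blobs(m&(hsv[...,1]>90),800,9000): print("cover",b.sum(),show(rect(b,"top",.007)))
cv2.imwrite("pics/t4.png",cv2.resize(a[120:290,140:460],None,fx=2.5,fy=2.5))
rel(.4623,.0211,.12,1.647)
```

```text
pose [0.6038 0.1064 0.1658] [3.141 0.004 1.631] rel [-0.0764 -0.1464  0.046 ] [ 0.001  0.004 -0.016]
```

View pics/t4.png

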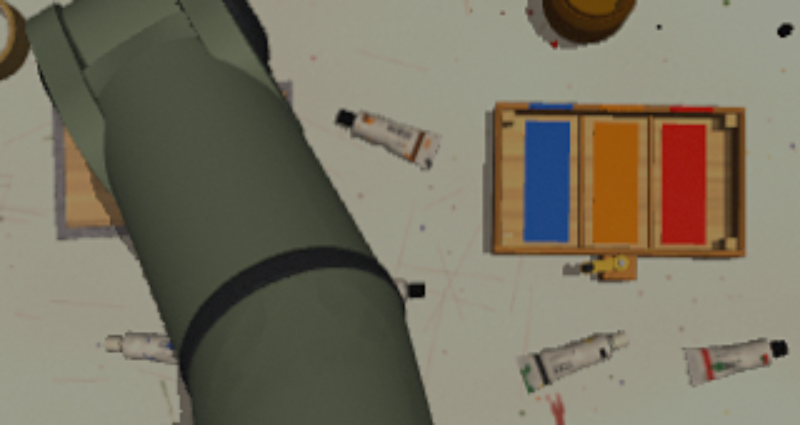

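Run:
```python
from h import *
a=optics.grab_frame("top"); hsv=cv2.cvtColor(a,cv2.COLOR_BGR2HSV).astype(int)
w=np.zeros(a.shape[:2],bool); w[165:220,340:435]=1
for n,lo,hi in (("blue",95,125),("orange",10,17),("red",-1,8)):
    b=max(blobs(w&(hsv[...,1]>175)&(hsv[...,0]>=lo)&(hsv[...,0]<=hi),100,2000),key=lambda q:q.sum()); print(n,b.sum(),show(rect(b,"top",.005)))
rel(.6205,-.0091,.08,1.214)
```

```text
blue 769 ((np.float64(579.5), np.float64(-167.2)), (np.float64(41.4), np.float64(118.8)), 89.0)
orange 862 ((np.float64(579.2), np.float64(-237.0)), (np.float64(120.6), np.float64(46.0)), 0.2)
red 824 ((np.float64(577.5), np.float64(-306.9)), (np.float64(45.1), np.float64(121.8)), 88.7)
pose [0.6034 0.1092 0.1654] [3.141e+00 3.000e-03 1.630e+00] rel [-0.1189  0.01    0.0858] [0.001 0.003 0.416]
```

Converted, 0.416 rad is 0.208.

Emit:
{"method": "drive_effector", "body": {"segments": [[0.065,[-0.055,0.004,0],[0,0,0.07]],[0.065,[-0.1,0.008,0.03],[0,0,0.14]],[0.065,[-0.119,0.01,0.08],[0,0,0.208]],[0.065,[-0.119,0.01,0.085],[0,0,0.208]]]}}

```text
clock: 9.4
position: [0.6187, -0.0039, 0.0774]
tool_rot: [-3.137, 0.002, 1.218]
force: [0.3, 0.9, -0.3]
grip_width: 0.065
finger_force: 0.0
```

Run:
```python
from h import *
rel(.6205,-.0091,.007,1.214)
a=optics.grab_frame("scene"); cv2.imwrite("pics/s5.png",cv2.resize(a[100:250,230:430],None,fx=3,fy=3))
```

```text
pose [ 0.6187 -0.0039  0.0774] [-3.137e+00  2.000e-03  1.218e+00] rel [-0.0041  0.0038  0.0703] [-0.004  0.002  0.004]
```

View pics/s5.png

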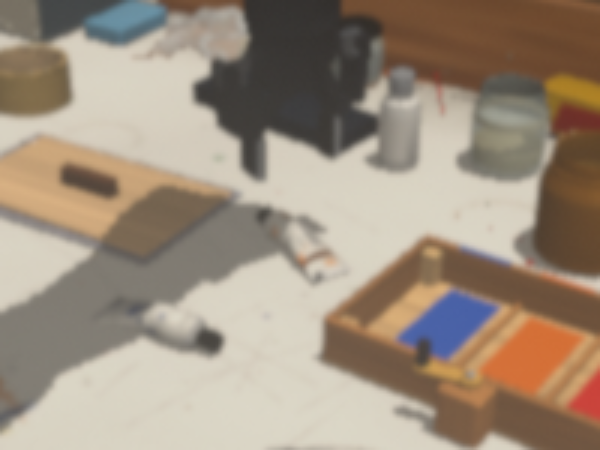

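Emit:
{"method": "drive_effector", "body": {"segments": [[0.065,[-0.004,0.003,0.03],[0,0,0]],[0.065,[-0.004,0.003,0.06],[0,0,0]],[0.065,[-0.004,0.003,0.07],[0,0,0]],[0.03,[-0.004,0.003,0.07],[0,0,0]],[0.0,[-0.004,0.003,0.07],[0,0,0]]], "clamp_n": 30}}

```text
clock: 10.07
position: [0.6227, -0.0068, 0.0118]
tool_rot: [3.14, -0.001, 1.222]
force: [0.7, -0.3, 0.7]
grip_width: 0.0297
finger_force: 0.4
```

Emit:
{"method": "drive_effector", "body": {"segments": [[0,[0,0,0],[0,0,0]],[0,[0,0,0],[0,0,0]],[0,[0,0,-0.02],[0,0,0]],[0,[0,0,-0.06],[0,0,0]],[0,[0,0,-0.1],[0,0,0]]]}}

```text
clock: 10.7
position: [0.6219, -0.0073, 0.1129]
tool_rot: [3.141, -0.0, 1.221]
force: [0.5, -0.3, -0.3]
grip_width: 0.0241
finger_force: 27.5
```

Run:
```python
from h import *
rel(.568,-.237,.11,0.008)
```

```text
pose [ 0.6219 -0.0073  0.1129] [ 3.141 -0.     1.221] rel [-0.2343  0.0282  0.0028] [ 0.000e+00 -1.000e-03  1.213e+00]
```

Converted, 0.9 rad is 0.45.

Emit:
{"method": "drive_effector", "body": {"segments": [[0,[-0.05,0.006,0],[0,0,0.09]],[0,[-0.1,0.012,0],[0,0,0.18]],[0,[-0.15,0.018,0],[0,0,0.27]],[0,[-0.2,0.024,0],[0,0,0.36]],[0,[-0.234,0.028,0],[0,0,0.45]]]}}

```text
clock: 11.32
position: [0.5672, -0.2392, 0.112]
tool_rot: [3.141, -0.001, 0.313]
force: [-0.0, -0.4, -0.3]
grip_width: 0.0242
finger_force: 27.5
```

Emit:
{"method": "drive_effector", "body": {"segments": [[0,[0,0,0],[0,0,0.085]],[0,[0,0,0],[0,0,0.155]],[0,[0,0,0],[0,0,0.1565]]]}}

```text
clock: 11.7
position: [0.5683, -0.2364, 0.1116]
tool_rot: [3.142, -0.001, 0.009]
force: [0.2, -0.4, -0.5]
grip_width: 0.0247
finger_force: 27.5
```

Run:
```python
from h import *
rel(.568,-.237,.017,0.008)
a=optics.grab_frame("scene"); cv2.imwrite("pics/s6.png",cv2.resize(a[100:280,300:500],None,fx=3,fy=3))
```

```text
pose [ 0.5683 -0.2364  0.1116] [ 3.142e+00 -1.000e-03  9.000e-03] rel [-0.0004  0.0006  0.0946] [ 0.    -0.001  0.001]
```

View pics/s6.png

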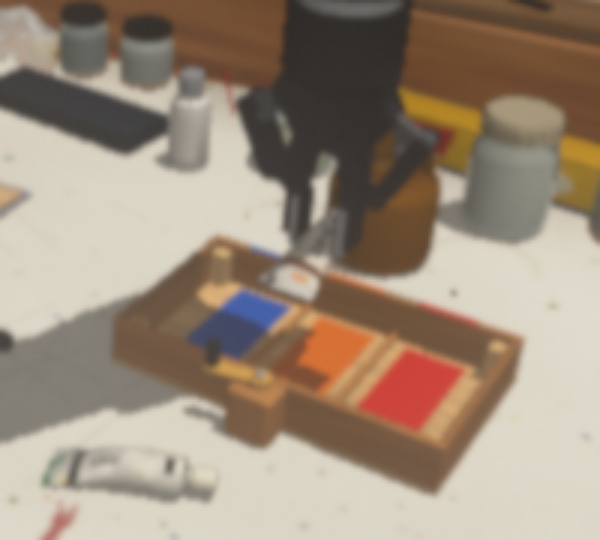

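Emit:
{"method": "drive_effector", "body": {"segments": [[0,[0,0,0.03],[0,0,0]],[0,[0,0,0.05],[0,0,0]],[0,[0,0,0.06],[0,0,0]]], "clamp_n": 20}}

```text
clock: 12.12
position: [0.5675, -0.2365, 0.0493]
tool_rot: [-3.141, 0.001, 0.009]
force: [0.6, 0.2, -0.2]
grip_width: 0.0245
finger_force: 27.5
```

Emit:
{"method": "drive_effector", "body": {"segments": [[0,[0,0,0.01],[0,0,0]],[0,[0,0,0.02],[0,0,0]],[0,[0,0,0.03],[0,0,0]],[0,[0,0,0.034],[0,0,0]],[0,[0,0,0.034],[0,0,0]]], "clamp_n": 20}}

```text
clock: 12.75
position: [0.5678, -0.2366, 0.0167]
tool_rot: [-3.141, 0.0, 0.008]
force: [-4.2, 1.8, 7.9]
grip_width: 0.0248
finger_force: 30.2
```

Run:
```python
from h import *
rel(.568,-.237,.017,0.008)
a=optics.grab_frame("scene"); b=optics.grab_frame("top")
cv2.imwrite("pics/s7.png",np.hstack([cv2.resize(a[150:280,320:460],(400,371)),cv2.resize(b[150:280,320:460],(400,371))]))
```

```text
pose [ 0.5678 -0.2366  0.0167] [-3.141  0.     0.008] rel [ 0.0002  0.0004 -0.0003] [-0.  0. -0.]
```

View pics/s7.png

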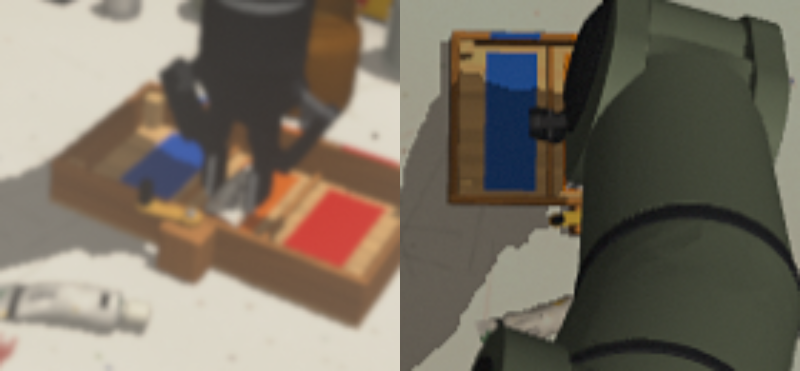

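Emit:
{"method": "drive_effector", "body": {"segments": [[0.035,[0,0,0],[0,0,0]],[0.045,[0,0,0],[0,0,0]],[0.05,[0,0,-0.01],[0,0,0]],[0.06,[0,0,-0.06],[0,0,0]],[0.065,[0,0,-0.1],[0,0,0]]], "clamp_n": 20}}

```text
clock: 13.48
position: [0.5681, -0.2367, 0.1185]
tool_rot: [3.141, -0.001, 0.008]
force: [0.2, 0.5, -0.4]
grip_width: 0.0649
finger_force: 0.0
```

Emit:
{"method": "drive_effector", "body": {"segments": [[0.065,[-0.05,0.02,-0.01],[0,0,-0.09]],[0.065,[-0.1,0.04,-0.01],[0,0,-0.18]],[0.065,[-0.14,0.08,-0.01],[0,0,-0.27]],[0.065,[-0.165,0.112,-0.01],[0,0,-0.36]],[0.065,[-0.165,0.112,-0.01],[0,0,-0.45]]]}}

```text
clock: 14.1
position: [0.4014, -0.3529, 0.127]
tool_rot: [3.141, 0.002, 0.909]
force: [0.7, 1.1, 0.3]
grip_width: 0.0646
finger_force: 0.0
```

Run:
```python
from h import *
rel(.4,-.3486,.08,1.772)
rel(.4,-.3486,.08,1.772-np.pi)
a=optics.grab_frame("scene"); b=optics.grab_frame("top"); cv2.imwrite("pics/top8.png",b)
cv2.imwrite("pics/s8.png",np.hstack([cv2.resize(a[150:280,320:460],(400,371)),cv2.resize(b[150:280,320:460],(400,371))]))
```

```text
pose [ 0.4014 -0.3529  0.127 ] [3.141e+00 2.000e-03 9.090e-01] rel [ 0.0026 -0.0038  0.047 ] [-0.     0.002 -0.863]
pose [ 0.4014 -0.3529  0.127 ] [3.141e+00 2.000e-03 9.090e-01] rel [ 0.0026 -0.0038  0.047 ] [2.000e-03 0.000e+00 2.278e+00]
```

View pics/s8.png

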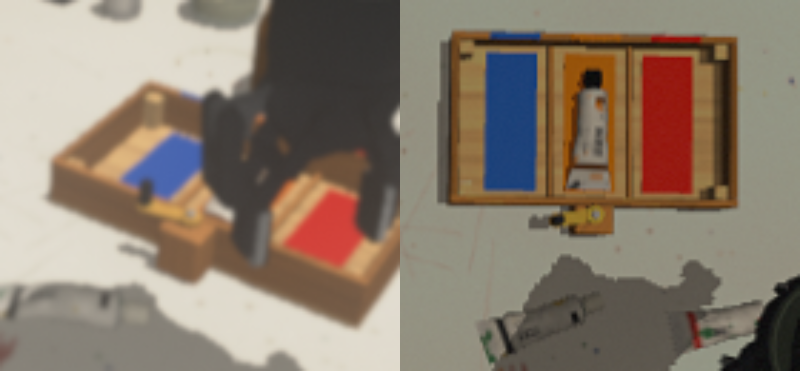

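Converted, -0.863 rad is -0.4315.

Emit:
{"method": "drive_effector", "body": {"segments": [[0.065,[0.008,-0.01,0],[0,0,-0.09]],[0.065,[0.008,-0.01,0],[0,0,-0.18]],[0.065,[0.008,-0.01,0.01],[0,0,-0.27]],[0.065,[0.008,-0.01,0.03],[0,0,-0.36]],[0.065,[0.008,-0.01,0.05],[0,0,-0.4315]]]}}

```text
clock: 14.82
position: [0.4014, -0.3371, 0.0762]
tool_rot: [3.141, 0.001, 1.772]
force: [0.4, -0.2, 0.3]
grip_width: 0.0648
finger_force: 0.0
```

Run:
```python
from h import *
rel(.3984,-.3408,.007,1.772)
a=optics.grab_frame("scene")
cv2.imwrite("pics/s9.png",cv2.resize(a[200:400,300:540],(720,600)))
```

```text
pose [ 0.4014 -0.3371  0.0762] [3.141e+00 1.000e-03 1.772e+00] rel [-0.0029 -0.0037  0.0692] [ 0.     0.001 -0.   ]
```

View pics/s9.png

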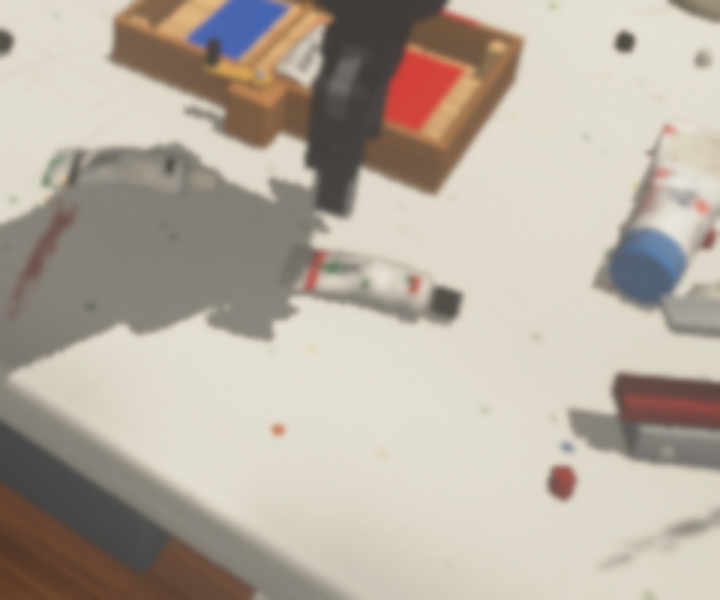

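Run:
```python
from h import *
P=cast("scene",[(300+293/3,200+265/3),(300+460/3,200+302/3)],.011)[:,:2]; v=P[0]-P[1]
print(P.round(4),P.mean(0).round(4),np.hypot(*v).round(4),np.arctan2(v[1],v[0]).round(3))
```

```text
[[ 0.3856 -0.3187]
 [ 0.4149 -0.4074]] [ 0.4002 -0.363 ] 0.0934 1.89
```

Emit:
{"method": "drive_effector", "body": {"segments": [[0.065,[-0.008,-0.005,0.03],[0,0,0]],[0.065,[-0.008,-0.005,0.06],[0,0,0]],[0.065,[-0.008,-0.005,0.069],[0,0,0]],[0.03,[-0.008,-0.005,0.069],[0,0,0]],[0.0,[-0.008,-0.005,0.069],[0,0,0]]], "clamp_n": 40}}

```text
clock: 15.5
position: [0.3982, -0.3465, 0.0084]
tool_rot: [3.141, 0.001, 1.77]
force: [0.5, -0.2, -0.2]
grip_width: 0.0291
finger_force: 13.1
```

Emit:
{"method": "drive_effector", "body": {"segments": [[0,[0,0,0],[0,0,0]],[0,[0,0,0],[0,0,0]],[0,[0,0,-0.02],[0,0,0]],[0,[0,0,-0.06],[0,0,0]],[0,[0,0,-0.1],[0,0,0]]]}}

```text
clock: 16.12
position: [0.3973, -0.3462, 0.1086]
tool_rot: [-3.141, -0.0, 1.77]
force: [-0.2, -0.6, -0.8]
grip_width: 0.0273
finger_force: 36.5
```

Run:
```python
from h import *
rel(.592,-.307,.11,0.008)
```

```text
pose [ 0.3973 -0.3462  0.1086] [-3.141 -0.     1.77 ] rel [-0.0002  0.1986 -0.0014] [-0.    -0.     1.762]
```

The rows are not in the units I measure in: turns go in shares of 2 rad. I convert before sending: 0.9 rad is 0.45.

Emit:
{"method": "drive_effector", "body": {"segments": [[0,[0,0.03,-0.01],[0,0,0.09]],[0,[0,0.07,-0.01],[0,0,0.18]],[0,[0,0.11,-0.01],[0,0,0.27]],[0,[0,0.15,-0.01],[0,0,0.36]],[0,[0,0.198,-0.01],[0,0,0.45]]]}}

```text
clock: 16.75
position: [0.5924, -0.3071, 0.1177]
tool_rot: [3.141, 0.0, 0.864]
force: [-0.2, -1.1, -1.2]
grip_width: 0.028
finger_force: 36.5
```

Emit:
{"method": "drive_effector", "body": {"segments": [[0,[0,0,0],[0,0,0.09]],[0,[0,0,0],[0,0,0.18]],[0,[0,0,0],[0,0,0.27]],[0,[0,0,0],[0,0,0.36]],[0,[0,0,0],[0,0,0.431]]]}}

```text
clock: 17.38
position: [0.5915, -0.3069, 0.1176]
tool_rot: [-3.141, -0.0, 0.003]
force: [0.6, -0.2, -0.9]
grip_width: 0.0277
finger_force: 36.5
```

Run:
```python
from h import *
rel(.592,-.307,.0145,0.008)
a=optics.grab_frame("scene"); b=optics.grab_frame("top")
cv2.imwrite("pics/s10.png",np.hstack([cv2.resize(a[150:280,320:460],(400,371)),cv2.resize(b[150:280,320:460],(400,371))]))
```

```text
pose [ 0.5915 -0.3069  0.1176] [-3.141e+00 -0.000e+00  3.000e-03] rel [5.000e-04 1.000e-04 1.031e-01] [-0.    -0.    -0.005]
```

Emit:
{"method": "drive_effector", "body": {"segments": [[0,[0,0,0.03],[0,0,0]],[0,[0,0,0.06],[0,0,0]],[0,[0,0,0.083],[0,0,0]]], "clamp_n": 20}}

```text
clock: 17.85
position: [0.5913, -0.3068, 0.0333]
tool_rot: [-3.141, 0.0, 0.013]
force: [0.6, 0.3, -1.2]
grip_width: 0.0274
finger_force: 36.5
```

Emit:
{"method": "drive_effector", "body": {"segments": [[0,[0,0,0.01],[0,0,0]],[0,[0,0,0.018],[0,0,0]],[0,[0,0,0.02],[0,0,0]]]}}

```text
clock: 18.23
position: [0.5917, -0.307, 0.0145]
tool_rot: [3.142, -0.0, 0.009]
force: [0.2, -0.1, -1.1]
grip_width: 0.0272
finger_force: 36.5
```

Emit:
{"method": "drive_effector", "body": {"segments": [[0,[0,0,0.0015],[0,0,0]],[0,[0,0,0.003],[0,0,0]],[0,[0,0,0.003],[0,0,0]]]}}

```text
clock: 18.6
position: [0.5922, -0.3072, 0.013]
tool_rot: [3.141, -0.001, 0.009]
force: [-4.7, 3.0, 18.4]
grip_width: 0.0272
finger_force: 41.2
```

Emit:
{"method": "drive_effector", "body": {"segments": [[0.035,[0,0,0],[0,0,0]],[0.045,[0,0,0],[0,0,0]],[0.055,[0,0,-0.01],[0,0,0]],[0.06,[0,0,-0.06],[0,0,0]],[0.065,[0,0,-0.1],[0,0,0]]], "clamp_n": 20}}

```text
clock: 19.23
position: [0.5918, -0.3071, 0.1136]
tool_rot: [3.141, -0.001, 0.009]
force: [-0.0, -0.9, 0.4]
grip_width: 0.0649
finger_force: 0.0
```

Run:
```python
from h import *
rel(.4623,.0211,.12,1.647)
```

```text
pose [ 0.5918 -0.3071  0.1136] [ 3.141e+00 -1.000e-03  9.000e-03] rel [-0.1266 -0.3293 -0.0066] [ 1.000e-03 -0.000e+00 -1.638e+00]
```

Converted, -0.9 rad is -0.45.

Emit:
{"method": "drive_effector", "body": {"segments": [[0.065,[-0.02,-0.055,0],[0,0,-0.09]],[0.065,[-0.04,-0.11,0],[0,0,-0.18]],[0.065,[-0.06,-0.165,0],[0,0,-0.27]],[0.065,[-0.08,-0.22,0],[0,0,-0.36]],[0.065,[-0.1,-0.275,0],[0,0,-0.45]]]}}

```text
clock: 19.85
position: [0.4887, -0.0314, 0.1121]
tool_rot: [3.14, -0.0, 0.915]
force: [1.2, 0.4, 0.6]
grip_width: 0.0651
finger_force: 0.0
```

Run:
```python
from h import *
rel(.462,.025,.08,1.647)
a=optics.grab_frame("top"); cv2.imwrite("pics/top9.png",a)
```

```text
pose [ 0.4887 -0.0314  0.1121] [ 3.14  -0.     0.915] rel [ 0.0284 -0.0556  0.032 ] [ 0.001 -0.    -0.732]
```

Converted, -0.732 rad is -0.366.

Emit:
{"method": "drive_effector", "body": {"segments": [[0.065,[0.01,-0.02,0],[0,0,-0.09]],[0.065,[0.02,-0.04,0],[0,0,-0.18]],[0.065,[0.028,-0.056,0],[0,0,-0.27]],[0.065,[0.028,-0.056,0.015],[0,0,-0.35]],[0.065,[0.028,-0.056,0.032],[0,0,-0.366]]]}}

```text
clock: 20.52
position: [0.4627, 0.0234, 0.0793]
tool_rot: [3.14, 0.0, 1.641]
force: [0.8, -0.5, -0.1]
grip_width: 0.065
finger_force: 0.0
```

Run:
```python
from h import *
rel(.462,.025,.007,1.647)
# numeric check of tubes in case: cap (dark) blobs in frame
a=cv2.imread("pics/top9.png"); g=a.max(2)
w=np.zeros(g.shape,bool); w[160:225,365:435]=1
for b in blobs(w&(g<55),15,200):
    y,x=np.nonzero(b); print("dark",len(x),x.mean().round(1),y.mean().round(1),cast("top",[(x.mean(),y.mean())],.017)[0,:2].round(4))
# top-frame crop composed with scene for later
```

```text
pose [0.4627 0.0234 0.0793] [3.14  0.    1.641] rel [ 0.0017 -0.0007  0.0723] [ 0.001  0.    -0.006]
dark 192 417.0 178.0 [ 0.6155 -0.314 ]
dark 37 386.9 177.5 [ 0.6158 -0.2374]
dark 33 415.3 209.5 [ 0.5356 -0.3093]
```

Emit:
{"method": "drive_effector", "body": {"segments": [[0.065,[0.001,0,0.03],[0,0,0]],[0.065,[0.001,0,0.06],[0,0,0]],[0.065,[0.001,0,0.072],[0,0,0]],[0.03,[0.001,0,0.072],[0,0,0]],[0.0,[0.001,0,0.072],[0,0,0]]], "clamp_n": 40}}

```text
clock: 21.15
position: [0.4627, 0.0247, 0.0081]
tool_rot: [3.141, 0.0, 1.64]
force: [-0.8, 0.8, 0.4]
grip_width: 0.0291
finger_force: 18.3
```

Emit:
{"method": "drive_effector", "body": {"segments": [[0,[0,0,0],[0,0,0]],[0,[0,0,0],[0,0,0]],[0,[0,0,-0.02],[0,0,0]],[0,[0,0,-0.06],[0,0,0]],[0,[0,0,-0.1],[0,0,0]]]}}

```text
clock: 21.78
position: [0.4619, 0.0245, 0.1085]
tool_rot: [-3.141, -0.0, 1.641]
force: [0.6, -0.2, -0.9]
grip_width: 0.0278
finger_force: 39.7
```

Run:
```python
from h import *
rel(.592,-.167,.117,0.008)
```

```text
pose [0.4619 0.0245 0.1085] [-3.141 -0.     1.641] rel [-0.2001  0.1165 -0.0086] [-0.     0.     1.633]
```

Converted, 0.85 rad is 0.425.

Emit:
{"method": "drive_effector", "body": {"segments": [[0,[-0.04,0.02,-0.009],[0,0,0.085]],[0,[-0.08,0.045,-0.009],[0,0,0.17]],[0,[-0.12,0.07,-0.009],[0,0,0.255]],[0,[-0.16,0.095,-0.009],[0,0,0.34]],[0,[-0.2,0.116,-0.009],[0,0,0.425]]]}}

```text
clock: 22.4
position: [0.5926, -0.1683, 0.1165]
tool_rot: [3.141, -0.0, 0.785]
force: [0.6, 1.0, 0.1]
grip_width: 0.0275
finger_force: 39.7
```

Emit:
{"method": "drive_effector", "body": {"segments": [[0,[0,0,0],[0,0,0.09]],[0,[0,0,0],[0,0,0.18]],[0,[0,0,0],[0,0,0.27]],[0,[0,0,0],[0,0,0.36]],[0,[0,0,0],[0,0,0.3915]]]}}

```text
clock: 23.02
position: [0.5917, -0.1667, 0.1164]
tool_rot: [3.142, 0.0, 0.004]
force: [-0.2, -0.7, -0.7]
grip_width: 0.0279
finger_force: 39.7
```

Run:
```python
from h import *
rel(.592,-.167,.0125,0.008)
a=optics.grab_frame("scene"); cv2.imwrite("pics/s11.png",a)
```

```text
pose [ 0.5917 -0.1667  0.1164] [3.142 0.    0.004] rel [0.0003 0.0003 0.1039] [ 0.     0.    -0.004]
```

Emit:
{"method": "drive_effector", "body": {"segments": [[0,[0,0,0.03],[0,0,0]],[0,[0,0,0.06],[0,0,0]],[0,[0,0,0.083],[0,0,0]]], "clamp_n": 20}}

```text
clock: 23.45
position: [0.5915, -0.1667, 0.0323]
tool_rot: [-3.141, 0.001, 0.009]
force: [0.6, 0.1, -1.0]
grip_width: 0.0279
finger_force: 39.7
```

Emit:
{"method": "drive_effector", "body": {"segments": [[0,[0,0,0.01],[0,0,0]],[0,[0,0,0.018],[0,0,0]],[0,[0,0,0.0195],[0,0,0]],[0,[0,0,0.0195],[0,0,0]]]}}

```text
clock: 23.95
position: [0.5922, -0.1668, 0.0143]
tool_rot: [3.141, -0.001, 0.008]
force: [0.5, 0.8, -1.1]
grip_width: 0.0276
finger_force: 39.7
```

Release, lift and retreat toward the robot.

Emit:
{"method": "drive_effector", "body": {"segments": [[0,[0,0,0.0015],[0,0,0]],[0.035,[0,0,0.0015],[0,0,0]],[0.05,[0,0,0.001],[0,0,0]],[0.06,[0,0,-0.05],[0,0,0]],[0.065,[0,0,-0.1],[0,0,0]]], "clamp_n": 20}}

```text
clock: 24.58
position: [0.5915, -0.1666, 0.1148]
tool_rot: [-3.141, 0.001, 0.008]
force: [-0.1, -0.6, 1.1]
grip_width: 0.065
finger_force: 0.0
```

Emit:
{"method": "drive_effector", "body": {"segments": [[0.065,[-0.01,0.055,-0.03],[0,0,0]],[0.065,[-0.02,0.11,-0.04],[0,0,0]],[0.065,[-0.04,0.165,-0.05],[0,0,0]],[0.065,[-0.06,0.22,-0.05],[0,0,0]],[0.065,[-0.08,0.275,-0.05],[0,0,0]]]}}

```text
clock: 25.2
position: [0.5132, -0.4441, 0.1641]
tool_rot: [3.141, -0.0, 0.008]
force: [0.6, -0.7, -0.1]
grip_width: 0.0653
finger_force: 0.0
```

Run:
```python
from h import *
optics.grab_frame("top"); a=optics.grab_frame("scene"); b=optics.grab_frame("top"); cv2.imwrite("pics/top12.png",b)
g=b.max(2); w=np.zeros(g.shape,bool); w[160:225,340:435]=1
for m in blobs(w&(g<55),15,200):
    y,x=np.nonzero(m); print("dark",len(x),x.mean().round(1),y.mean().round(1),cast("top",[(x.mean(),y.mean())],.017)[0,:2].round(4))
hsv=cv2.cvtColor(b,cv2.COLOR_BGR2HSV).astype(int)
m=np.zeros(g.shape,bool); m[140:230,150:270]=1
for q in blobs(m&(hsv[...,1]>90),800,9000): print("cover",q.sum(),show(rect(q,"top",.007)))
cv2.imwrite("pics/s12.png",np.vstack([cv2.resize(b[140:285,150:450],(620,300)),cv2.resize(a[120:300,180:480],(500,300))[:,:].copy() if 0 else cv2.resize(a[150:295,200:500],(620,300))]))
print(monitor.observe()["position"])
```

```text
dark 37 386.9 177.5 [ 0.6158 -0.2374]
dark 42 358.5 210.2 [ 0.5322 -0.1662]
dark 39 415.5 209.2 [ 0.5364 -0.3097]
cover 4523 ((np.float64(597.0), np.float64(211.7)), (np.float64(130.5), np.float64(230.4)), 3.3)
[ 0.51156736 -0.4457595   0.16355289]
```

View pics/s12.png

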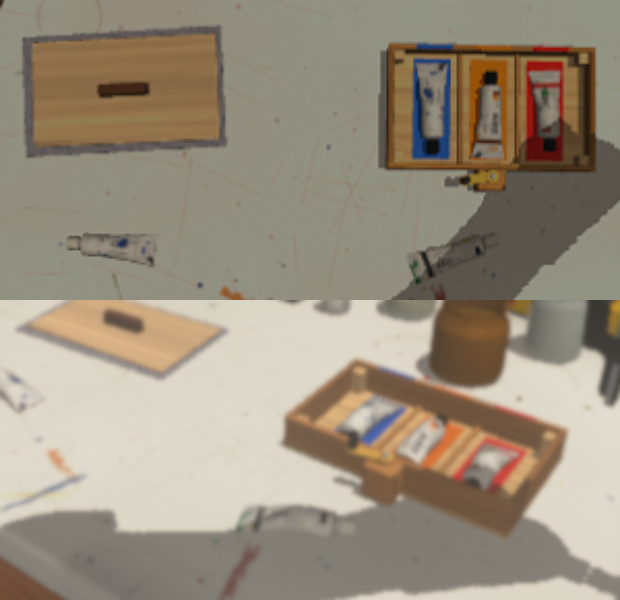

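The picture shows the cover square on the mat, with its handle at (123, 89) in the top half. The three tubes lie flat in their own lanes at about (431, 105), (489, 115) and (545, 105), the tab is aside, and both white-capped tubes look unmoved.

Emit:
{"method": "drive_effector", "body": {"segments": [[0.065,[0,0,0],[0,0,0]],[0.065,[0,0,0],[0,0,0]]]}}

```text
clock: 25.6
position: [0.5149, -0.441, 0.1639]
tool_rot: [-3.141, -0.0, 0.01]
force: [0.0, 0.4, -0.6]
grip_width: 0.0652
finger_force: 0.0
```

```bash
python3 -c "
from workcell import bot, optics, monitor
print(bot.job_done())"
```

```text
the job is handed in; nothing more can be done
None
```

I handed the job in at about 25.6 s without getting a verdict back; the last pictures show the tab aside, the cover square on the mat about 4 mm off centre, all three black-capped tubes flat in their own lanes within about 6 mm, and both white-capped tubes where they started.

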